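# Reset a tripped breaker under a push-latch flap

### The arm

A 7-joint arm with a two-finger parallel gripper is mounted at the origin on the work surface; the furniture and walls round the work are solid. World frame = base frame: x ahead of the robot, y to its left, z up, the work surface at z = 0. Lengths are in m, angles in rad, forces in N, time in s.
With the tool pointing down it reaches from about 0.425 to 0.925 m from the base axis. Payload 6.8 kg.
Tool frame: the origin (TCP) lies midway between the tips of the shut fingers; the grasp point (between the pads) lies 19 mm behind it (grip_point_offset is the distance from the TCP to the grasp point, in m); z points along the fingers, y is the direction in which the jaws open and shut (so a half turn about z gives the same grasp; the last joint's range is limited). The gripper opens to 88 mm and grips with 3 to 60 N. Pads are 20 mm wide; open, the fingers measure 115 mm over their backs; the gripper's body (75 mm by 178 mm) begins 61 mm behind the grasp point.
Start: joints at [-1.251, 0.477, 0.022, 1.555, -0.011, 1.109, -0.083], TCP at [0.28, 0.614, 0.223] pointing down, gripper open.
Joint ranges: [-2.96, 2.96], [-0.34, 2.1], [-1.41, 1.46], [0.24, 2.44], [-1.37, 4.51], [0.17, 1.92], [-2.96, 2.96]. Speed limits (rad/s): [2.39, 2.39, 3.14, 3.14, 3.14, 3.14, 3.14].

### API

Orientations are given as a unit quaternion [w, x, y, z].
In Python, from station import get_obs, get_image, camera_info, hand_in, grip_point_offset gives the robot as it stands.
- The arm moves only by the shell command python3 -m pendant 'ROWS' [FORCE]. ROWS is JSON, a list of rows, each a list of 3 entries, a list of its own where there are three numbers: the shift along the tool's x, y, z in m, then the turn, a rotation vector about the tool's x, y, z in rad, then the opening, from 0 (shut) to 1 (fully open). A call has 1 to 8 rows; each row is the pose to reach, as a shift and turn from the pose commanded when the call began, along the tool's axes at that moment; what a row does not reach only later rows make up. A row lasts 1/10 s, in which the tool goes at most 50 mm and 8.59 degrees, less where a joint would pass 70% of its speed; a pose out of reach is approached as far as the arm can. A call with a gripper value outside its range is refused whole. The fingers move at their own pace and stop on an object; FORCE is the grip in N (left out, the last holds). Time passes only in rows, so rows that repeat a pose let the fingers close. It gives the time, the measured TCP pose, the force and the opening at its end, in the units of the state.
- get_obs(): the state, without advancing time (a new reading comes with each control period).
- get_image(name): name is "scene" or "top" or "wrist"; returns the picture (480x640x3 uint8, red, green, blue); there is no depth.
- camera_info(name): a dict with "fovy" (degrees; the focal length in pixels is half the picture's height over the tangent of half this angle, whatever the lens; pixels are square), "cx", "cy" (the principal point, pixels), "xyz" and "rotation" of the camera in the world; the wrist camera has in their place "hand_eye" (4x4, takes a point from camera to tool coordinates, whose origin is the TCP and whose axes are the flange's). Camera axes: x right, y up, looking along -z (the intrinsics and any distortion apply to the point x, -y, -z); pixel columns grow to the right and rows downward; lengths in m; the calibration is good to about 2 mm. A picture is of the moment at which its call begins: read the wrist's pose just before it. camera_info takes no time and is no camera call.
- hand_in(): hands the job in, once; it reports no verdict.
The state is a dict: "clock": time; "q": joint angles; "dq": joint speeds; "effort": joint torques, N m; "tool_pos": TCP position; "orientation": TCP orientation; "wrist_force": force on the tool from outside, world axes, zero at the start; "moment": the same for the moment, N m; "gripper_width": opening from 0.0 (shut) to 1.0 (fully open).
Only numpy, scipy, OpenCV 4.12 (cv2) and the standard library are available. Lean on these libraries where they do the work, as an engineer would, in place of code of your own. Each camera call takes 0.05 s, during which the arm holds its last target. There are 200 camera calls.

### The job

A breaker in the bench's grey breaker box has tripped. Press down on the ribbed front edge of the flap and let go so that it springs open, push the one toggle that has dropped towards the box's low front edge back over to on like its three neighbours, then push the flap shut and press its front edge down until it latches. Use light fingertip pushes only: leave the other breakers on, and do not pinch, lift or shift anything that lies about.

Things in the scene. Friction and masses are not known exactly. Their poses are not given: they have to be found in the camera images.
- breaker_box: Light-grey breaker box fixed to the bench, 134 mm deep (x), 128 mm wide (y). Origin: centre of its underside; x runs from its low front edge to its high, hinged back edge, y across, z up. Its face rises 0.12 rad towards +x (44 mm high in front, 60 mm behind) and carries a 9 mm high white deck with four breakers, all under the flap.
- cover (a joint): Flap: grey hood 112 mm wide, 114 long, 25 deep, with a dark window, hinged behind on an axis along the box's y. Radians: 0 = shut and latched; grows as it opens; 2.05 = fully open (20 degrees back beyond upright); -0.055 = pressed in to the stop. When shut, press the front edge down about 5 mm to the stop (2 to 4 N) and let go: it springs fully open in about 2 s and stays so.
- cover_press (a point): Middle of four thumb ribs on the flap's outer face, 13 mm in from its front edge; moves with it. 99 mm along the flap from the hinge axis, 22.5 mm outward of it, square to the face. To shut: push the outer face round from behind (1 to 5 N; up to 9 N over the last 15 mm), press here down to the stop and let go: the edge rises 5 mm and is held at 0. Pressed in under 4 mm, the latch does not change.
- cover_hinge (a point): Centre of the flap's hinge axis (along the box's y), fixed on the box; its axes are the box's.
- breaker_a: the tripped breaker: white module, 46 mm along the slope, 17 mm wide, 5 mm above the deck, one of four side by side at 18 mm pitch (at -27, -9, 9, 27 mm in the box's y; which slot is which changes). Origin: centre of its foot on the deck, 9 mm in front of the box's origin and 60 mm up.
- toggle_a (a joint): toggle of breaker_a: radians about a level axis across the box; 0 = square to the face, -0.42 = fully off (leaning to the low front edge of the box), +0.42 = fully on (leaning to the flap's hinge). Over-centre spring: about 1.5 N at the tip, and once past 0 it snaps over by itself. Starts off: the tripped one.
- toggle_a_tip (a point): middle of the tip of the black toggle of breaker_a (11 mm wide, 5 mm thick); 15.5 mm from the toggle's axis, which lies 3 mm above the breaker's foot, square to the face, at the middle of the module
- breaker_b: a breaker that is on: white module, 46 mm along the slope, 17 mm wide, 5 mm above the deck, one of four side by side at 18 mm pitch (at -27, -9, 9, 27 mm in the box's y; which slot is which changes). Origin: centre of its foot on the deck, 9 mm in front of the box's origin and 60 mm up.
- toggle_b (a joint): toggle of breaker_b: radians about a level axis across the box; 0 = square to the face, -0.42 = fully off (leaning to the low front edge of the box), +0.42 = fully on (leaning to the flap's hinge). Over-centre spring: about 1.5 N at the tip, and once past 0 it snaps over by itself. Starts on and must stay on.
- toggle_b_tip (a point): middle of the tip of the black toggle of breaker_b (11 mm wide, 5 mm thick); 15.5 mm from the toggle's axis, which lies 3 mm above the breaker's foot, square to the face, at the middle of the module
- breaker_c: a breaker that is on: white module, 46 mm along the slope, 17 mm wide, 5 mm above the deck, one of four side by side at 18 mm pitch (at -27, -9, 9, 27 mm in the box's y; which slot is which changes). Origin: centre of its foot on the deck, 9 mm in front of the box's origin and 60 mm up.
- toggle_c (a joint): toggle of breaker_c: radians about a level axis across the box; 0 = square to the face, -0.42 = fully off (leaning to the low front edge of the box), +0.42 = fully on (leaning to the flap's hinge). Over-centre spring: about 1.5 N at the tip, and once past 0 it snaps over by itself. Starts on and must stay on.
- toggle_c_tip (a point): middle of the tip of the black toggle of breaker_c (11 mm wide, 5 mm thick); 15.5 mm from the toggle's axis, which lies 3 mm above the breaker's foot, square to the face, at the middle of the module
- breaker_d: a breaker that is on: white module, 46 mm along the slope, 17 mm wide, 5 mm above the deck, one of four side by side at 18 mm pitch (at -27, -9, 9, 27 mm in the box's y; which slot is which changes). Origin: centre of its foot on the deck, 9 mm in front of the box's origin and 60 mm up.
- toggle_d (a joint): toggle of breaker_d: radians about a level axis across the box; 0 = square to the face, -0.42 = fully off (leaning to the low front edge of the box), +0.42 = fully on (leaning to the flap's hinge). Over-centre spring: about 1.5 N at the tip, and once past 0 it snaps over by itself. Starts on and must stay on.
- toggle_d_tip (a point): middle of the tip of the black toggle of breaker_d (11 mm wide, 5 mm thick); 15.5 mm from the toggle's axis, which lies 3 mm above the breaker's foot, square to the face, at the middle of the module
- handpiece: bystander, loose, to be left alone: white and black motor handpiece lying flat, 25x146x25 mm. Origin: middle of its underside.
- loupe: bystander, loose, to be left alone: black eye loupe standing, 34 mm across, 30 mm tall. Origin: middle of its underside.
- sample_jar: bystander, loose, to be left alone: small clear jar with a screw lid, 36 mm across, 60 mm tall. Origin: middle of its underside.
- cutters_black: bystander, loose, to be left alone: black-handled cutters lying flat, 31x89x9 mm. Origin: middle of its underside.
- flush_cutter: bystander, loose, to be left alone: green-handled cutters lying flat, 42x99x11 mm. Origin: middle of its underside.
- puffer: bystander, loose, to be left alone: red rubber air puffer, 42x88x42 mm. Origin: middle of its underside.

How it is judged:
On the way, in this order (a step that is already met when the one before it is completed fails the run):
1. the latched flap is pressed in (value of joint cover below -0.02 rad), for 0.02 s.
2. the flap has sprung open (value of joint cover above 1.6 rad), for 0.2 s.
3. the tripped toggle is pushed on while the flap is open (value of joint toggle_a above 0.33 rad and value of joint cover above 1.2 rad), for 0.2 s.
4. the flap is pressed in again (value of joint cover below -0.02 rad), for 0.02 s.
At the end, for the whole second after the job is handed in: The flap is shut and held by its latch (joint between -0.015 and 0.02 rad), all four toggles are on (above 0.33 rad), and every loose thing is within 30 mm of where it stood (value of joint cover between -0.015 and 0.02 rad and value of joint each of toggle_a, toggle_b, toggle_c, toggle_d above 0.33 rad and distance of each of handpiece, loupe, sample_jar, cutters_black, flush_cutter, puffer from where it was at the start of the episode below 0.03 m); the robot touches nothing.
It fails at once if one of the other three breakers is switched off (value of joint any of toggle_b, toggle_c, toggle_d below 0 rad).
It fails at once if a toggle is pinched or forced (more than 50 N) (contact force between the fingers and breaker_a above 50 N or contact force between the fingers and breaker_b above 50 N or contact force between the fingers and breaker_c above 50 N or contact force between the fingers and breaker_d above 50 N).
It fails at once if the flap or box is pinched or forced (more than 120 N) (contact force between any of the fingers, the arm and breaker_box above 120 N).
It fails at once if a loose thing is lifted or shifted by more than 30 mm (distance of any of handpiece, loupe, sample_jar, cutters_black, flush_cutter, puffer from where it was at the start of the episode above 0.03 m or height (world z) of any of handpiece, loupe, sample_jar, cutters_black, flush_cutter, puffer above 0.015 m).
It also fails if it takes over 51 s, if anything falls off the work surface, if the arm or the gripper's body presses on something with over 40 N, if the wrist force passes 120 N, or if a joint passes its speed limit or range.

## Working session

There is one attempt and no reset: what is moved stays moved. The work goes in short steps, Python scripts to look and compute and a shell command to move; the robot and the scene stay as the last step left them, time stands still between calls to the robot, and variables do not carry over. Pictures are saved under pics/ and viewed, about 8 in all and at most 12, crops included, and the job is handed in when it is done.

```bash
ls; mkdir -p pics
python3 - <<'E'
from station import *
import cv2
print(get_obs(), grip_point_offset)
for n in ("scene","top","wrist"):
    i=camera_info(n); print(n,i)
    if n!="wrist": cv2.imwrite(f"pics/{n}0.png",get_image(n)[:,:,::-1])
E
```

```text
pics
{'clock': 0.0, 'q': array([-1.25109203,  0.47774008,  0.02234994,  1.55647212, -0.01151346,
        1.10930033, -0.0830866 ]), 'dq': array([ 0.00361364,  0.00064556,  0.00060801, -0.00015186,  0.00159618,
       -0.0002471 , -0.00071508]), 'effort': array([ 1.04449659e-04, -5.82862580e+01,  1.53498676e+00, -2.72608888e+01,
       -5.42219589e-02,  1.69003790e-02,  1.66657296e-04]), 'tool_pos': array([0.27980178, 0.61359959, 0.22171344]), 'orientation': array([-1.28996031e-04,  2.12265009e-01,  9.77211729e-01, -8.86513614e-04]), 'wrist_force': array([-0.47747868,  0.14629906, -0.54828689]), 'moment': array([-0.02200508, -0.0088465 , -0.0173659 ]), 'gripper_width': 1.0004068934255146} 0.0187
scene {'fovy': 55.09452769933513, 'cx': 320.25154812254635, 'cy': 241.19425314163232, 'xyz': array([ 0.2063743 , -0.45156777,  0.72697209]), 'rotation': array([ 0.88748734,  0.33548431, -0.10969761, -0.29628185])}
top {'fovy': 48.7672115466952, 'cx': 322.2562192349622, 'cy': 236.36251365127546, 'xyz': array([0.41452918, 0.02959941, 0.95308185]), 'rotation': array([ 0.70617491,  0.03650365, -0.0511491 , -0.7052434 ])}
wrist {'fovy': 59.4348491814891, 'cx': 321.886055816401, 'cy': 232.56922046290697, 'hand_eye': array([[-3.89145613e-04,  9.58009152e-01,  2.86737359e-01,
         8.05831310e-02],
       [ 9.99999699e-01,  1.80208137e-04,  7.55061887e-04,
         1.10493317e-03],
       [ 6.71683792e-04,  2.86737566e-01, -9.58008934e-01,
        -1.62692506e-01],
       [ 0.00000000e+00,  0.00000000e+00,  0.00000000e+00,
         1.00000000e+00]])}
```

View pics/top0.png

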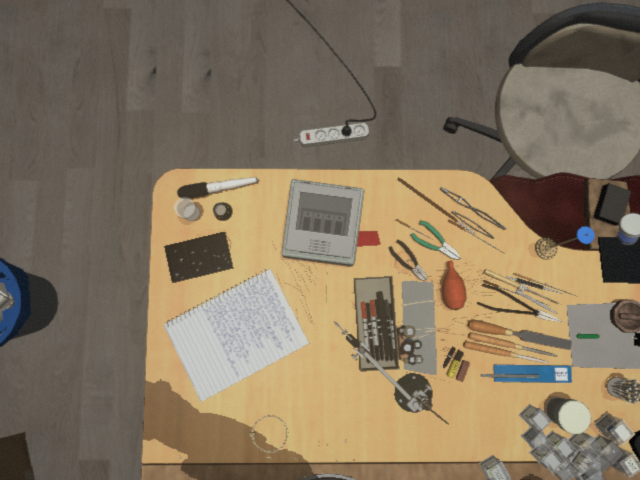

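View pics/scene0.png

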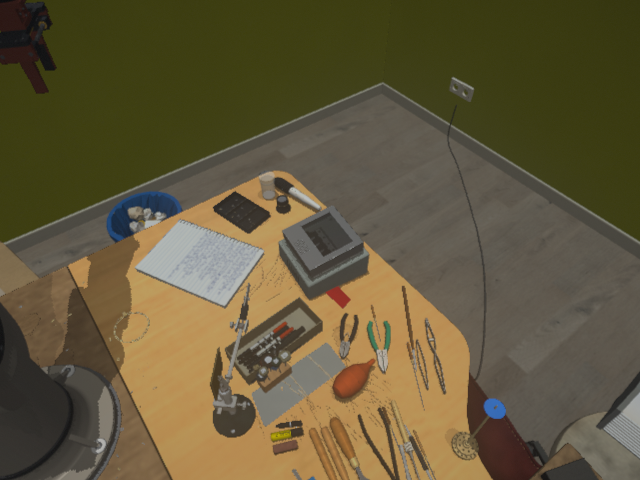

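The top view shows the box at about (322,222), its ribs at (320,245) facing the robot. The jar and loupe are to its left at (188,210) and (222,211), with the cutters to its right. I'll zoom in on the box.

```bash
cat > h.py <<'E'
import numpy as np, cv2
from scipy.spatial.transform import Rotation as R
from station import *
def rot(q): return R.from_quat(np.r_[q[1:],q[0]]).as_matrix()
def campose(n,obs=None):
    i=camera_info(n)
    if n!="wrist": return i,rot(i['rotation']),np.array(i['xyz'])
    o=obs or get_obs(); T=rot(o['orientation']); H=i['hand_eye']
    return i,T@H[:3,:3],T@H[:3,3]+o['tool_pos']
def ray(n,u,v,obs=None):
    i,C,c=campose(n,obs); f=240/np.tan(np.radians(i['fovy'])/2)
    d=C@np.array([(u-i['cx'])/f,-(v-i['cy'])/f,-1]); return c,d/np.linalg.norm(d)
def onz(n,u,v,z,obs=None):
    c,d=ray(n,u,v,obs); return c+d*(z-c[2])/d[2]
def proj(n,p,obs=None):
    i,C,c=campose(n,obs); f=240/np.tan(np.radians(i['fovy'])/2)
    q=C.T@(np.array(p)-c); return np.array([i['cx']-f*q[0]/q[2],i['cy']+f*q[1]/q[2]])
E
python3 - <<'E'
import cv2
a=cv2.imread('pics/top0.png')[170:275,270:385]
b=cv2.imread('pics/scene0.png')[200:305,270:385]
z=lambda a:cv2.resize(a,None,fx=5.2,fy=5.2,interpolation=cv2.INTER_CUBIC)
cv2.imwrite('pics/tz.png',z(a));
E
```

```text
(no output)
```

View pics/tz.png

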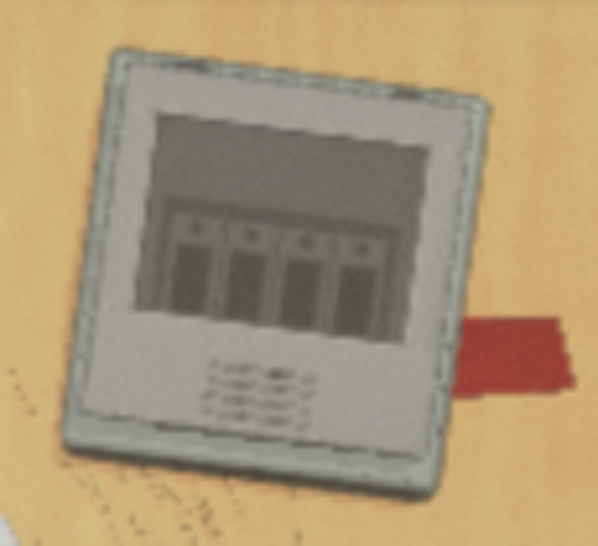

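The crop gives the flap's outer face corners at (128,65), (470,103), (424,458) and (85,413), with the ribs centred near (260,393). No toggle can be told apart through the window.

Run:
```python
from h import *
P={}
for n,u,v,z in [('BL',128,65,.083),('BR',470,103,.083),('FR',424,458,.069),('FL',85,413,.069),('ribs',260,393,.0705),
  ('boxBL',116,50,.06),('boxBR',490,100,.06),('boxFR',436,500,.040),('boxFL',65,450,.040)]:
    P[n]=onz('top',270+u/5.2,170+v/5.2,z); print(n,P[n].round(4))
d=lambda a,b:np.linalg.norm(P[a]-P[b])
print(d('BL','BR'),d('FL','FR'),d('BL','FL'),d('BR','FR'),d('boxBL','boxBR'),d('boxBL','boxFL'))
x=(P['BL']+P['BR']-P['FL']-P['FR'])[:2];y=(P['BL']+P['FL']-P['BR']-P['FR'])[:2]
print('yaw',np.degrees([np.arctan2(x[1],x[0]),np.arctan2(-y[0],y[1])]))
# ribs second view guess
print('scene proj ribs',proj('scene',P['ribs']), 'BL',proj('scene',P['BL']),'FR',proj('scene',P['FR']))
o=get_obs();print(rot(o['orientation']).round(3))
for n,u,v,z in [('jar',188,209,.06),('loupe',222,211,.03),('pcut',405,258,.01),('gcut',432,240,.01),('hp',215,188,.025)]: print(n,onz('top',u,v,z).round(3))
a=cv2.imread('pics/scene0.png')[200:305,270:385]
a=cv2.resize(a,None,fx=5.2,fy=5.2,interpolation=cv2.INTER_CUBIC)
for p in P.values():
    q=(proj('scene',p)-[270,200])*5.2; cv2.circle(a,tuple(int(t) for t in q),4,(0,0,255),1)
cv2.imwrite('pics/sz.png',a)
```

```text
BL [0.6139 0.0579 0.083 ]
BR [ 0.6019 -0.0524  0.083 ]
FR [ 0.4882 -0.0378  0.069 ]
FL [0.5026 0.0714 0.069 ]
ribs [0.509  0.0151 0.0705]
boxBL [0.6242 0.0626 0.06  ]
boxBR [ 0.6079 -0.0612  0.06  ]
boxFR [ 0.4767 -0.044   0.04  ]
boxFL [0.4931 0.0793 0.04  ]
0.11094485222848433 0.11021615588655466 0.11299632693867373 0.1154484651448588 0.12492528031995444 0.1336599578262569
yaw [-7.12677132 -6.8372216 ]
scene proj ribs [301.60513921 250.31143432] BL [332.01712419 208.82616617] FR [309.23072861 274.20036513]
[[-0.91   0.415 -0.001]
 [ 0.415  0.91  -0.001]
 [-0.    -0.002 -1.   ]]
jar [0.572 0.24  0.06 ]
loupe [0.574 0.187 0.03 ]
pcut [ 0.493 -0.138  0.01 ]
gcut [ 0.526 -0.188  0.01 ]
hp [0.617 0.201 0.025]
```

View pics/sz.png

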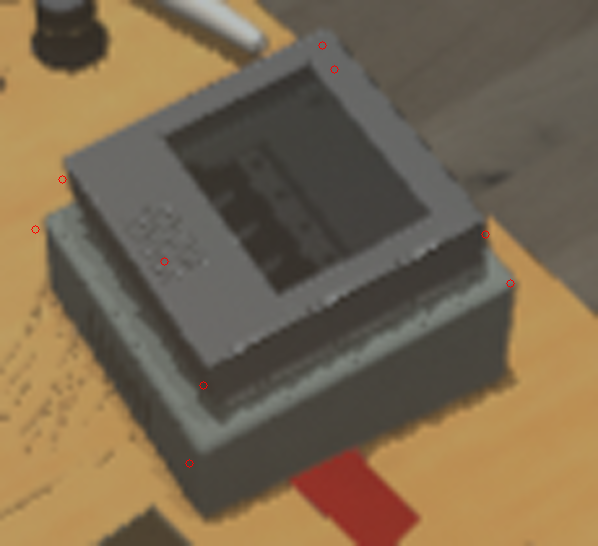

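The scene crop shows the true corners about 15–20 crop pixels above my projections, with the ribs at (167,243), so the heights are a few mm low. I'll triangulate.

```bash
cat >> h.py <<'E'
def tri(a,b):
    (c1,d1),(c2,d2)=a,b
    A=np.c_[d1,-d2]; s,_,_,_=np.linalg.lstsq(A,c2-c1,rcond=None)
    p,q=c1+d1*s[0],c2+d2*s[1]; return (p+q)/2,np.linalg.norm(p-q)
E
python3 - <<'E'
from h import *
for n,t,s in [('ribs',(260,393),(167,243)),('BL',(128,65),(325,30)),('BR',(470,103),(487,222)),('FR',(424,458),(208,366)),('FL',(85,413),(66,160)),
  ('boxFR',(436,500),(205,448)),('boxFL',(65,450),(46,218)),('boxBR',(490,100),(512,282))]:
    p,e=tri(ray('top',270+t[0]/5.2,170+t[1]/5.2),ray('scene',270+s[0]/5.2,200+s[1]/5.2)); print(n,p.round(4),e.round(4))
E
```

```text
ribs [0.509  0.0147 0.0807] 0.0023
BL [0.6128 0.057  0.0924] 0.0024
BR [ 0.6011 -0.0521  0.0898] 0.0014
FR [ 0.4886 -0.0377  0.0792] 0.0028
FL [0.5027 0.0703 0.0802] 0.0027
boxFR [ 0.4791 -0.0449  0.0468] 0.0064
boxFL [0.4948 0.078  0.0461] 0.0048
boxBR [ 0.6081 -0.0614  0.0605] 0.0007
```

```bash
python3 -m pendant '[[[-0.457,-0.45,0.02],[0,0,-0.305],0],[[-0.457,-0.45,0.02],[0,0,-0.305],0],[[-0.457,-0.45,0.02],[0,0,-0.305],0],[[-0.457,-0.45,0.02],[0,0,-0.305],0],[[-0.457,-0.45,0.02],[0,0,-0.305],0],[[-0.457,-0.45,0.02],[0,0,-0.305],0],[[-0.457,-0.45,0.02],[0,0,-0.305],0],[[-0.457,-0.45,0.02],[0,0,-0.305],0]]' 10; python3 -c "
from h import *
o=get_obs();print(rot(o['orientation']).round(3))"
```

```text
clock: 0.9
tool_pos: [0.4231, 0.2386, 0.2101]
orientation: [-0.0, 0.061, 0.998, 0.0]
wrist_force: [0.2, -0.4, 0.1]
gripper_width: 0.309
[[-0.992  0.122 -0.   ]
 [ 0.122  0.992  0.   ]
 [ 0.     0.    -1.   ]]
```

```bash
python3 -m pendant '[[[-0.112,-0.205,0.07],[0,0,0],0],[[-0.112,-0.205,0.07],[0,0,0],0],[[-0.112,-0.205,0.07],[0,0,0],0],[[-0.112,-0.205,0.07],[0,0,0],0],[[-0.112,-0.205,0.07],[0,0,0],0],[[-0.112,-0.205,0.07],[0,0,0],0],[[-0.112,-0.205,0.07],[0,0,0],0],[[-0.112,-0.205,0.07],[0,0,0],0]]'
python3 - <<'E'
from h import *
o=get_obs();im=get_image('wrist');P=(0.509,.0148,.080)
q=proj('wrist',P,o);print(q,o['tool_pos']);im=im[:,:,::-1].copy();cv2.circle(im,tuple(int(t) for t in q),5,(0,0,255),1);cv2.imwrite('pics/w1.png',im)
E
```

```text
clock: 1.7
tool_pos: [0.5086, 0.0251, 0.1402]
orientation: [-0.0, 0.06, 0.998, 0.0]
wrist_force: [-0.3, 0.4, 1.1]
gripper_width: 0.006
[301.35812113 258.28285415] [0.508625   0.02506706 0.14024656]
```

View pics/w1.png

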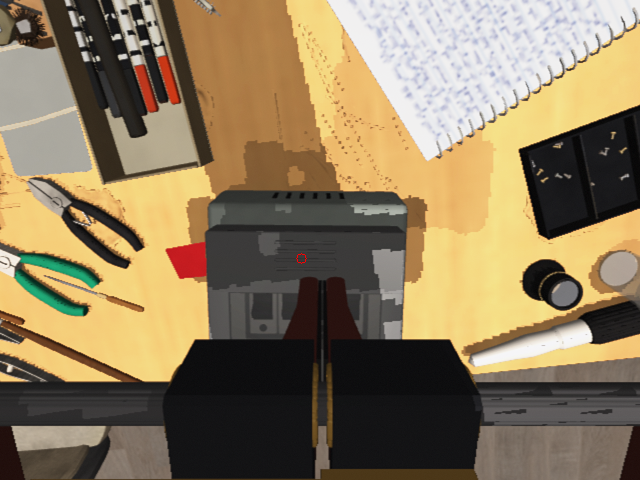

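The wrist view puts the ribs at about (305,256), 4 px from the projected point (301,258), so the rib estimate holds.

```bash
python3 -m pendant '[[[0,-0.009,0.03],[0,0,0],0],[[0,-0.009,0.05],[0,0,0],0],[[0,-0.009,0.055],[0,0,0],0],[[0,-0.009,0.058],[0,0,0],0],[[0,-0.009,0.060],[0,0,0],0],[[0,-0.009,0.062],[0,0,0],0],[[0,-0.009,0.062],[0,0,0],0]]'; python3 -c "
from h import *
print(get_obs()['tool_pos'],get_obs()['wrist_force'])"
```

```text
clock: 2.45
tool_pos: [0.5083, 0.0152, 0.0787]
orientation: [0.001, 0.061, 0.998, 0.0]
wrist_force: [-0.8, 1.3, 1.1]
gripper_width: 0.005
[0.50829822 0.01515022 0.07870537] [-0.84015173  1.30139582  1.09505638]
```

```bash
python3 -m pendant '[[[0,0,0.001],[0,0,0],0],[[0,0,0.002],[0,0,0],0],[[0,0,0.003],[0,0,0],0],[[0,0,0.003],[0,0,0],0]]';  python3 -m pendant '[[[0,0,0.001],[0,0,0],0],[[0,0,0.002],[0,0,0],0],[[0,0,0.002],[0,0,0],0]]'
```

```text
clock: 2.85
tool_pos: [0.5084, 0.015, 0.0765]
orientation: [0.0, 0.061, 0.998, 0.0]
wrist_force: [-4.6, 1.0, 15.8]
gripper_width: 0.006
clock: 3.15
tool_pos: [0.5085, 0.015, 0.076]
orientation: [0.001, 0.062, 0.998, 0.001]
wrist_force: [-9.7, 1.2, 34.0]
gripper_width: 0.004
```

At the stop (34 N at z≈0.076), so I'm releasing up and back.

```bash
python3 -m pendant '[[[0,0,-0.02],[0,0,0],0],[[0.02,0,-0.06],[0,0,0],0],[[0.03,0,-0.11],[0,0,0],0],[[0.03,0,-0.16],[0,0,0],0],[[0.03,0,-0.18],[0,0,0],0],[[0.03,0,-0.18],[0,0,0],0],[[0.03,0,-0.18],[0,0,0],0],[[0.03,0,-0.18],[0,0,0],0]]'; python3 -m pendant '[[[0.0,0,0],[0,0,0],0],[[0,0,0],[0,0,0],0],[[0,0,0],[0,0,0],0],[[0,0,0],[0,0,0],0],[[0,0,0],[0,0,0],0],[[0,0,0],[0,0,0],0],[[0,0,0],[0,0,0],0],[[0,0,0],[0,0,0],0]]';python3 -m pendant '[[[0.0,0,0],[0,0,0],0],[[0,0,0],[0,0,0],0],[[0,0,0],[0,0,0],0],[[0,0,0],[0,0,0],0],[[0,0,0],[0,0,0],0],[[0,0,0],[0,0,0],0],[[0,0,0],[0,0,0],0],[[0,0,0],[0,0,0],0]]'
python3 - <<'E'
from h import *
o=get_obs();w=get_image('wrist');s=get_image('scene');t=get_image('top');print(o['tool_pos'])
np.savez('w2.npz',w=w,p=o['tool_pos'],q=o['orientation'])
for n,i in dict(w=w,s=s,t=t).items(): cv2.imwrite(f'pics/{n}2.png',i[:,:,::-1])
a=cv2.resize(s[150:330,250:410,::-1],None,fx=2.6,fy=2.6)
b=cv2.resize(w[150:480,100:540,::-1],(624,468))
c=np.hstack([cv2.resize(b,(400,300)),cv2.resize(a,(267,300))]); cv2.imwrite('pics/c2.png',c)
E
```

```text
clock: 3.95
tool_pos: [0.4771, 0.0181, 0.2516]
orientation: [-0.001, 0.061, 0.998, -0.0]
wrist_force: [0.6, -0.4, -0.1]
gripper_width: 0.005
clock: 4.75
tool_pos: [0.478, 0.0183, 0.2532]
orientation: [0.0, 0.061, 0.998, 0.0]
wrist_force: [0.4, -0.5, 0.6]
gripper_width: 0.007
clock: 5.55
tool_pos: [0.478, 0.0183, 0.2532]
orientation: [-0.0, 0.061, 0.998, 0.0]
wrist_force: [0.2, 0.2, -0.8]
gripper_width: 0.005
[0.47801212 0.01834703 0.25316679]
```

View pics/c2.png

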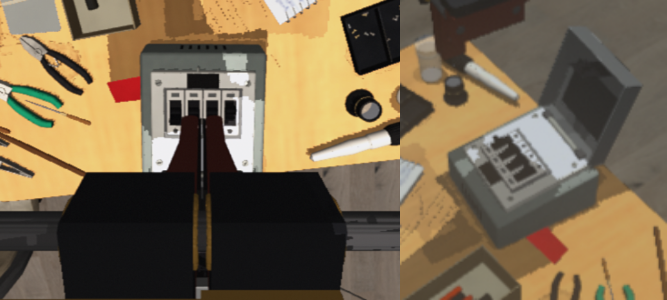

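The flap is open, and the four toggles are in view at about (170–237, 100) in the wrist crop. I'll zoom in on them with slot projections overlaid.

```bash
cat >> h.py <<'E'
X=np.array([.9925,-.122,0]);Y=np.array([.122,.9925,0]);Z=np.array([0,0,1.])
C0=np.array([.5513,.0088,0])
def box(x,y,z): return C0+X*x+Y*y+Z*z
def tip(y,a):  # toggle tip at box y, angle a
    n=np.array([-np.sin(.12),np.cos(.12)]);u=np.array([np.cos(.12),np.sin(.12)])
    p=np.array([-.009,.060])+.003*n+.0155*(np.cos(a)*n+np.sin(a)*u); return box(p[0],y,p[1])
E
python3 - <<'E'
from h import *
o=np.load('w2.npz');ob=dict(tool_pos=o['p'],orientation=o['q']);w=o['w'][:,:,::-1]
u0,v0,k=260,205,5.5
a=cv2.resize(w[v0:v0+105,u0:u0+130],None,fx=k,fy=k,interpolation=cv2.INTER_CUBIC)
for y in(-.027,-.009,.009,.027):
    for g,c in((.42,(0,200,0)),(-.42,(0,0,255))):
        q=proj('wrist',tip(y,g),ob); print(y,g,q.round(1)); q=(q-[u0,v0])*k;cv2.circle(a,tuple(int(t) for t in q),5,c,2)
cv2.imwrite('pics/wz2.png',a)
E
```

```text
-0.027 0.42 [288.8 285.5]
-0.027 -0.42 [288.6 271.5]
-0.009 0.42 [309.5 285.5]
-0.009 -0.42 [309.4 271.5]
0.009 0.42 [330.1 285.5]
0.009 -0.42 [330.1 271.4]
0.027 0.42 [350.7 285.5]
0.027 -0.42 [350.9 271.4]
```

View pics/wz2.png

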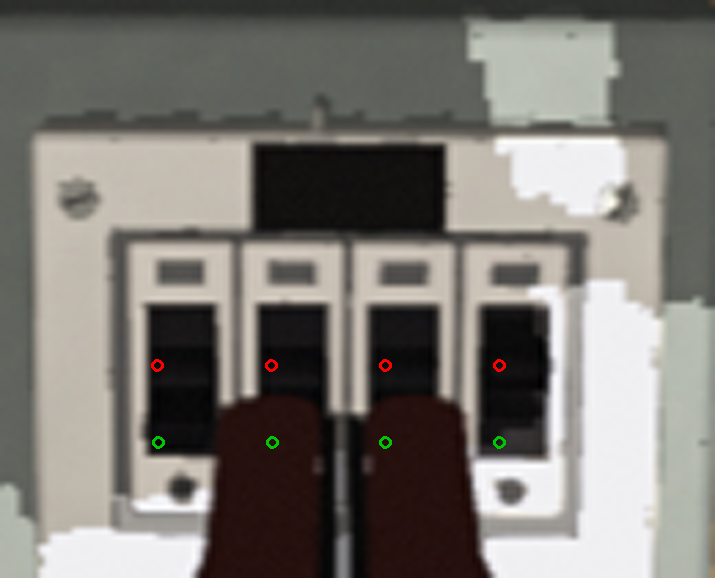

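The toggles sit about 3 px to the right of my projections, so the box's y is about +2.5 mm. Their tilt is hard to read in the dark slots, so I'll brighten this crop and the scene one.

Run:
```python
from h import *
g=lambda a:np.clip((a/255.)**.4*255,0,255).astype('u1')
w=cv2.imread('pics/w2.png')[240:300,275:370]; s=cv2.imread('pics/s2.png')[225:285,290:350]
z=lambda a,k:cv2.resize(g(a),None,fx=k,fy=k,interpolation=cv2.INTER_CUBIC)
a=z(w,4.5);b=z(s,4.5);c=np.hstack([a,b]);print(c.shape);cv2.imwrite('pics/g2.png',c)
```

```text
(270, 698, 3)
```

View pics/g2.png

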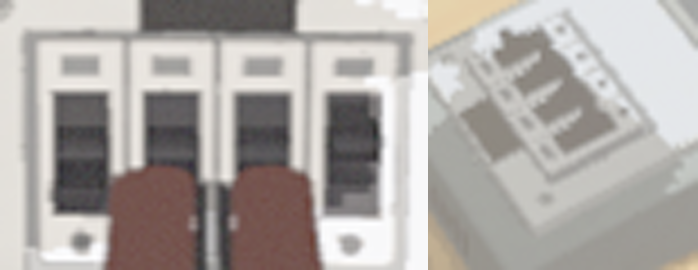

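Both views agree: the odd one out is the +y end slot. In the wrist crop it's the rightmost, and in the scene crop the far one, at (508,40), leans to the front. I'll come in front of that toggle.

```bash
python3 -m pendant '[[[-0.016,0.03,0.03],[0,0,0],0],[[-0.032,0.03,0.08],[0,0,0],0],[[-0.032,0.03,0.13],[0,0,0],0],[[-0.032,0.03,0.150],[0,0,0],0],[[-0.032,0.03,0.155],[0,0,0],0],[[-0.032,0.03,0.155],[0,0,0],0]]'
python3 - <<'E'
from h import *
import h; h.C0=h.C0+.0025*Y
o=get_obs();w=get_image('wrist')[:,:,::-1];s=get_image('scene')[:,:,::-1];print(o['tool_pos'],(o['tool_pos']-h.C0)@X,(o['tool_pos']-h.C0)@Y)
g=lambda a:np.clip((a/255.)**.6*255,0,255).astype('u1')
w=g(w)
for a in(.42,-.42):
  for y in (-.027,.027): cv2.circle(w,tuple(int(t) for t in proj('wrist',tip(y,a),o)),3,(0,0,255) if a<0 else (0,200,0),1)
a=cv2.resize(w[170:400,180:440],None,fx=1.7,fy=1.7,interpolation=cv2.INTER_CUBIC)
b=cv2.resize(g(s[215:285,280:350]),(391,391),interpolation=cv2.INTER_CUBIC);a=cv2.resize(a,(408,391))
cv2.imwrite('pics/c3.png',np.hstack([a,b]))
E
```

```text
clock: 6.3
tool_pos: [0.5134, 0.0441, 0.098]
orientation: [-0.0, 0.061, 0.998, -0.0]
wrist_force: [0.4, 0.3, -0.5]
gripper_width: 0.007
[0.51335722 0.04410369 0.09802965] -0.041965263786481306 0.027910046765964244
```

View pics/c3.png

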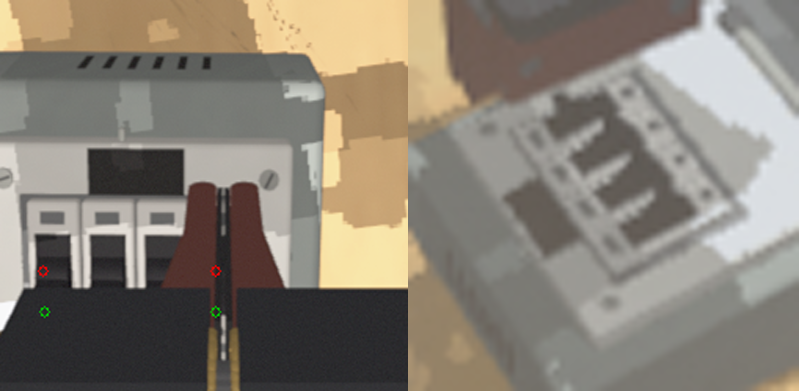

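The fingers are lined up with the fourth slot (TCP 0.028 in box y), and slots 1–3 are visible at crop x 54, 108 and 162. I'll lower in front of the toggle and push.

```bash
python3 -m pendant '[[[0,-0.001,0.015],[0,0,0],0],[[0,-0.001,0.028],[0,0,0],0],[[0,-0.001,0.028],[0,0,0],0],[[-0.004,-0.001,0.028],[0,0,0],0],[[-0.008,-0.001,0.028],[0,0,0],0],[[-0.010,-0.001,0.028],[0,0,0],0],[[-0.012,-0.001,0.028],[0,0,0],0]]'; python3 -m pendant '[[[-0.002,0,0],[0,0,0],0],[[-0.004,0,0],[0,0,0],0],[[-0.004,0,0],[0,0,0],0]]';python3 -m pendant '[[[-0.002,0,0],[0,0,0],0],[[-0.004,0,0],[0,0,0],0],[[-0.004,0,0],[0,0,0],0]]'
```

```text
clock: 7.1
tool_pos: [0.5256, 0.0418, 0.0705]
orientation: [0.0, 0.061, 0.998, 0.0]
wrist_force: [-2.4, 0.9, 2.2]
gripper_width: 0.004
clock: 7.4
tool_pos: [0.5296, 0.0411, 0.0702]
orientation: [0.0, 0.061, 0.998, -0.0]
wrist_force: [-1.0, -0.4, 0.1]
gripper_width: 0.003
clock: 7.7
tool_pos: [0.5341, 0.0407, 0.0703]
orientation: [0.001, 0.061, 0.998, 0.0]
wrist_force: [0.1, -0.6, 0.4]
gripper_width: 0.004
```

```bash
python3 -m pendant '[[[-0.002,0,0],[0,0,0],0],[[-0.004,0,0],[0,0,0],0],[[-0.004,0,0],[0,0,0],0]]'; python3 -m pendant '[[[0.012,0,0],[0,0,0],0],[[0.03,0,-0.03],[0,0,0],0],[[0.05,-0.02,-0.08],[0,0,0],0],[[0.05,-0.07,-0.13],[0,0,0],0],[[0.05,-0.08,-0.15],[0,0,0],0],[[0.05,-0.08,-0.15],[0,0,0],0]]'
python3 - <<'E'
from h import *
o=get_obs();w=get_image('wrist')[:,:,::-1];s=get_image('scene')[:,:,::-1];print(o['tool_pos'])
g=lambda a:np.clip((a/255.)**.5*255,0,255).astype('u1')
c=proj('wrist',box(-.009,.0025,.065),o).astype(int);print(c)
a=cv2.resize(g(w[c[1]-50:c[1]+50,c[0]-50:c[0]+50]),(400,400),interpolation=cv2.INTER_CUBIC)
b=cv2.resize(g(s[215:285,280:350]),(391,400),interpolation=cv2.INTER_CUBIC)
cv2.imwrite('pics/c4.png',np.hstack([a,b]))
E
```

```text
clock: 8.0
tool_pos: [0.5353, 0.0405, 0.0698]
orientation: [-0.002, 0.061, 0.998, -0.0]
wrist_force: [-5.8, 1.3, 4.4]
gripper_width: 0.006
clock: 8.6
tool_pos: [0.48, -0.0371, 0.2252]
orientation: [0.005, 0.064, 0.998, 0.0]
wrist_force: [0.9, 1.4, -0.5]
gripper_width: 0.01
[ 0.48000732 -0.0371141   0.22524034]
[388 275]
```

View pics/c4.png

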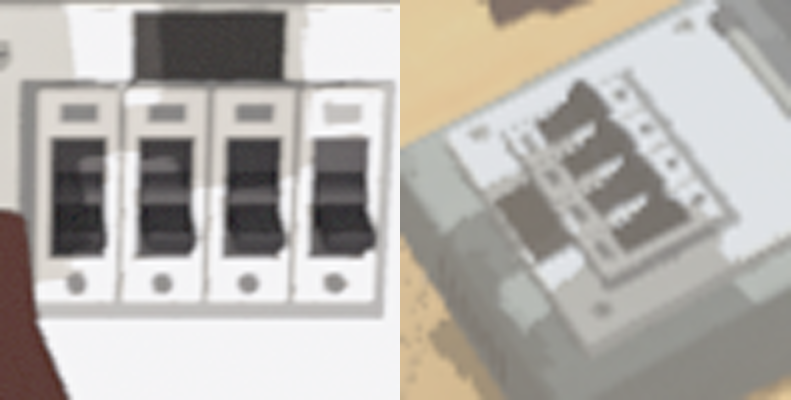

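All four toggles now look alike and lean to the hinge side. Next I'll go over and behind the open flap.

```bash
python3 -m pendant '[[[0,0.03,-0.04],[0,0,0],0],[[-0.05,0.057,-0.05],[0,0,0],0],[[-0.1,0.057,-0.05],[0,0,0],0],[[-0.15,0.057,-0.05],[0,0,0],0],[[-0.2,0.057,-0.05],[0,0,0],0],[[-0.23,0.057,-0.05],[0,0,0],0],[[-0.23,0.057,-0.05],[0,0,0],0],[[-0.23,0.057,-0.05],[0,0,0],0]]'
python3 - <<'E'
from h import *
o=get_obs();p=o['tool_pos']-C0-.0025*Y;print(p@X,p@Y,p[2]);print(rot(o['orientation']).round(3))
s=get_image('scene')[150:340,230:440,::-1];cv2.imwrite('pics/s5.png',cv2.resize(s,None,fx=2.5,fy=2.5))
E
```

```text
clock: 9.5
tool_pos: [0.7123, -0.0033, 0.2669]
orientation: [-0.002, 0.061, 0.998, -0.0]
wrist_force: [-1.2, -0.2, 0.1]
gripper_width: 0.004
0.16130473957303573 0.005148671513838675 0.26686867796092906
[[-0.993  0.121 -0.004]
 [ 0.121  0.993 -0.   ]
 [ 0.004 -0.001 -1.   ]]
```

View pics/s5.png

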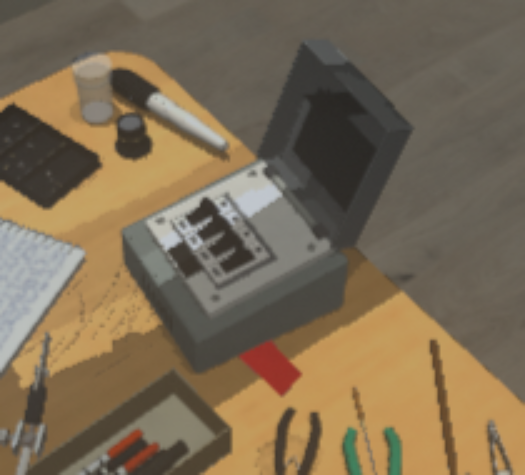

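The flap is fully open and nothing is disturbed. I'll descend behind it and start pushing.

```bash
python3 -m pendant '[[[0,-0.004,0.04],[0,0,0],0],[[0,-0.004,0.08],[0,0,0],0],[[0,-0.004,0.105],[0,0,0],0],[[0,-0.004,0.11],[0,0,0],0],[[0.012,-0.004,0.11],[0,0,0],0],[[0.024,-0.004,0.11],[0,0,0],0],[[0.036,-0.004,0.11],[0,0,0],0],[[0.044,-0.004,0.11],[0,0,0],0]]'
python3 - <<'E'
from h import *
o=get_obs();p=o['tool_pos']-C0-.0025*Y;print(p@X,p@Y,p[2],o['wrist_force'])
E
```

```text
clock: 10.35
tool_pos: [0.6692, -0.0026, 0.1625]
orientation: [0.002, 0.061, 0.998, 0.0]
wrist_force: [1.4, 0.1, 2.0]
gripper_width: 0.006
0.11836717172217807 0.0005159473719180725 0.16253271724261342 [1.36722752 0.14079298 2.02870652]
```

```bash
python3 -m pendant '[[[0.015,0,-0.003],[0,0,0],0],[[0.029,0,-0.003],[0,0,0],0],[[0.041,0,-0.005],[0,0,0],0],[[0.053,0,-0.005],[0,0,0],0],[[0.065,0,-0.004],[0,0,0],0],[[0.078,0,-0.001],[0,0,0],0],[[0.090,0,0.004],[0,0,0],0],[[0.1015,0,0.009],[0,0,0],0]]'
python3 - <<'E'
from h import *
o=get_obs();p=o['tool_pos']-C0-.0025*Y;print(p@X,p@Y,p[2],o['wrist_force'])
E
```

```text
clock: 11.15
tool_pos: [0.5672, 0.0095, 0.1511]
orientation: [0.0, 0.061, 0.998, 0.0]
wrist_force: [0.7, -1.1, 0.1]
gripper_width: 0.003
0.015660858165942378 0.00013712026217637045 0.1510864813292993 [ 0.74806611 -1.08345197  0.06479572]
```

Run:
```python
from h import *
s=get_image('scene')[:,:,::-1].copy();cv2.imwrite('pics/s6.png',s)
a=cv2.imread('pics/scene0.png');b=cv2.imread('pics/s2.png')
for u,v in[(380,190),(385,205),(360,172),(370,230),(392,200)]: print((u,v),a[v,u],b[v,u],s[v,u])
t=get_image('top')[:,:,::-1];cv2.imwrite('pics/t6.png',t)
```

```text
(380, 190) [ 84  95 101] [100 101  98] [ 90 101 108]
(385, 205) [83 93 99] [58 60 60] [ 89  99 105]
(360, 172) [79 89 93] [ 99 101  98] [53 52 52]
(370, 230) [79 89 94] [57 60 61] [ 84  94 100]
(392, 200) [ 84  95 100] [97 98 97] [ 90 101 107]
```

The open-flap pixels have gone back to floor colour, so the flap is following. I'll carry on down the arc.

```bash
python3 -m pendant '[[[0.010,0,0.006],[0,0,0],0],[[0.019,0,0.014],[0,0,0],0],[[0.028,0,0.023],[0,0,0],0],[[0.036,0,0.034],[0,0,0],0],[[0.043,0,0.045],[0,0,0],0],[[0.049,0,0.055],[0,0,0],0],[[0.053,0,0.062],[0,0,0],0]]'
python3 - <<'E'
from h import *
o=get_obs();p=o['tool_pos']-C0-.0025*Y;print(p@X,p@Y,p[2],o['wrist_force'])
E
```

```text
clock: 11.95
tool_pos: [0.515, 0.0157, 0.0883]
orientation: [-0.0, 0.061, 0.998, -0.0]
wrist_force: [2.8, -0.1, 3.4]
gripper_width: 0.008
-0.03683589814572203 -5.996380700436205e-05 0.08829102052720121 [ 2.83742034 -0.12372263  3.43974459]
```

```bash
python3 -m pendant '[[[0.003,0,0.003],[0,0,0],0],[[0.006,0,0.006],[0,0,0],0],[[0.006,0,0.008],[0,0,0],0],[[0.006,0,0.010],[0,0,0],0],[[0.006,0,0.012],[0,0,0],0],[[0.006,0,0.013],[0,0,0],0],[[0.006,0,0.013],[0,0,0],0]]'; python3 -m pendant '[[[0,0,0.001],[0,0,0],0],[[0,0,0.002],[0,0,0],0],[[0,0,0.002],[0,0,0],0]]'
```

```text
clock: 12.65
tool_pos: [0.5089, 0.0166, 0.0767]
orientation: [-0.001, 0.061, 0.998, 0.0]
wrist_force: [-4.5, 0.3, 10.9]
gripper_width: 0.003
clock: 12.95
tool_pos: [0.509, 0.0166, 0.0762]
orientation: [-0.001, 0.062, 0.998, 0.001]
wrist_force: [-11.2, 0.2, 29.8]
gripper_width: 0.008
```

At the stop again (30 N at 0.0762, same as before). I'll release, back off and wait 2 s.

```bash
python3 -m pendant '[[[0,0,-0.004],[0,0,0],0],[[0,0,-0.008],[0,0,0],0],[[0,0,-0.012],[0,0,0],0],[[0,0,-0.04],[0,0,0],0],[[0.03,0,-0.09],[0,0,0],0],[[0.03,0,-0.14],[0,0,0],0],[[0.03,0,-0.17],[0,0,0],0],[[0.03,0,-0.17],[0,0,0],0]]'; for i in 1 2; do python3 -m pendant '[[[0,0,0],[0,0,0],0],[[0,0,0],[0,0,0],0],[[0,0,0],[0,0,0],0],[[0,0,0],[0,0,0],0],[[0,0,0],[0,0,0],0],[[0,0,0],[0,0,0],0],[[0,0,0],[0,0,0],0],[[0,0,0],[0,0,0],0]]' |head -1; done
python3 - <<'E'
from h import *
s=get_image('scene')[:,:,::-1].copy();a=cv2.imread('pics/scene0.png')
cv2.imwrite('pics/c7.png',np.hstack([cv2.resize(i[160:400,220:440],(366,400)) for i in (a,s)]))
E
```

```text
clock: 13.75
tool_pos: [0.4827, 0.0204, 0.2492]
orientation: [0.005, 0.062, 0.998, 0.002]
wrist_force: [0.6, 0.1, -1.0]
gripper_width: 0.005
clock: 14.55
clock: 15.35
```

View pics/c7.png

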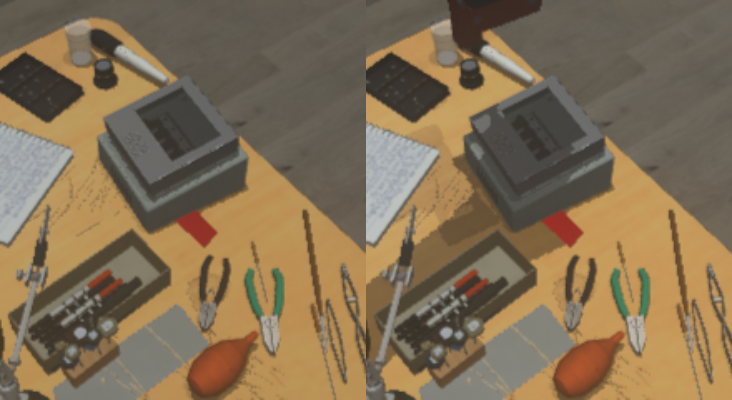

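The flap is shut exactly as at the start (its corner is at (150,190) in both halves), no loose thing has moved, and the arm is clear. I'm handing in.

```bash
python3 -c "
from station import *
print(hand_in())"
```

```text
the job is handed in; nothing more can be done
None
```

I reset the tripped breaker and latched the flap shut again. I handed the job in at about 15.4 s of the 51 s allowed; no verdict was reported.

- **Opening:** I pressed the ribs down to the stop (34 N, fingertip at z = 76 mm) and let go. The flap sprang open.
- **Toggle:** The tripped toggle was in the +y end slot. I pushed it over with a fingertip. Contact force stayed low: about 2.5 N, then a drop as it snapped over, with 7 N at the end of the push. The close-up afterwards showed all four toggles leaning towards the hinge.
- **Closing:** I brought the flap round from behind and pressed it to the same stop (30 N, z = 76 mm).
- **Last check:** More than 1.6 s after release, the scene picture showed the flap shut as at the start. The loose things in that crop had not moved, and the arm was clear.

**Disagreements:** My first single-view height for the flap was about 10 mm too low; triangulating and touching it put that right. My first box estimate was also about 2.5 mm off in y, which I corrected before pushing the toggle. No check failed.

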